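# Square a blank up in the drilling fixture with a push bar

## Robot

A 6-joint arm with a two-finger parallel gripper is mounted at the origin on the work surface. World frame = base frame: x ahead of the robot, y to its left, z up, the work surface at z = 0. Lengths are in m, angles in rad, forces in N, time in s.
With the tool pointing down it reaches from about 0.275 to 0.85 m from the base axis. Payload 5.2 kg.
Tool frame: the origin (TCP) lies between the finger pads; the fingertips stand 19 mm ahead of it and the grasp point (between the pads) is the TCP; z points along the fingers, y is the line along which they close (so a half turn about z gives the same grasp; the last joint's range is limited). The gripper opens to 85 mm and grips with 20 to 120 N. Pads are 22 mm wide; open, the fingers measure 114 mm over their backs; the gripper's body (76 mm by 85 mm) begins 54 mm behind the grasp point. The pads swing forward as they close: fully open they stand 13 mm farther back than shut.
Start: joints at [1.077, 0.259, 1.535, -0, 1.348, -0.203], TCP at [0.158, 0.527, 0.25] pointing down, gripper open.
Joint ranges: [-3.14, 3.14], [-0.91, 2.08], [0.19, 2.58], [-1.22, 4.36], [0.22, 2.71], [-3.12, 3.12]. Speed limits (rad/s): [2.57, 2.57, 3.14, 3.14, 3.14, 3.14].

## Interface

Orientations are given as a rotation vector (axis times angle).
In Python, from cell import ctrl gives the robot as it stands. The module is installed in compiled form; this text tells all that it offers.
- The arm moves only by the tool drive_tool, never from a script. Its argument "series" is a list of rows, each a list of 3 entries, a list of its own where there are three numbers: the shift along the tool's x, y, z normalised to -1 to 1, where 1 is 0.2 m, then the turn, a rotation vector about the tool's x, y, z normalised to -1 to 1, where 1 is 180 degrees, then the opening, from 0 (shut) to 1 (fully open). In form: [[[dx, dy, dz], [ax, ay, az], jaw], ...]. A call has 1 to 8 rows; each row is the pose to reach, as a shift and turn from the pose commanded when the call began, along the tool's axes at that moment, turning the shorter way round; what a row does not reach only later rows make up. A row lasts 1/8 s, in which the tool goes at most 62.5 mm and 10.7 degrees, less where a joint would pass 70% of its speed; a pose out of reach is approached as far as the arm can. A call with a number of a shift or a turn outside -1 to 1 is refused whole. A call with a gripper value outside its range is refused whole. The fingers move at their own pace and stop on an object; "squeeze" is the grip in N (left out, the last holds). Time passes only in rows, so rows that repeat a pose let the fingers close. It gives the time, the measured TCP pose, the force, the opening and the grip force at its end, in the units of the state.
- ctrl.sense(): the state, without advancing time (a new reading comes with each control period).
- ctrl.snapshot(name): name is "scene" or "top" or "wrist"; returns (picture, depth): 400x640x3 uint8, red, green, blue; 400x640 float32, m along the optical axis (not along the pixel's ray), 0 where there is no reading.
- ctrl.calibration(name): a dict with "fx", "fy", "cx", "cy" (pixels), "R" (3x3) and "t" (3): a world point X has camera coordinates R X + t; the wrist camera has in their place "tool_from_camera" (4x4, takes a point from camera to tool coordinates, whose origin is the TCP and whose axes are the flange's). Camera axes: x right, y down, z forward; pixel columns grow to the right and rows downward; lengths in m; the calibration is good to about 2 mm. A picture is of the moment at which its call begins: read the wrist's pose just before it. calibration takes no time and is no camera call.
- ctrl.job_done(): hands the job in; it is judged then, once.
The state is a dict: "t": time; "joint_positions": joint angles; "dq": joint speeds; "effort": joint torques, N m; "ee_pos": TCP position; "tool_rot": TCP orientation; "force": force on the tool from outside, world axes, zero at the start; "moment": the same for the moment, N m; "width": opening from 0.0 (shut) to 1.0 (fully open); "grip_force": force on a finger pad.
Only numpy, scipy, OpenCV 4.12 (cv2) and the standard library are available. Lean on these libraries where they do the work, as an engineer would, in place of code of your own. Each camera call takes 0.05 s, during which the arm holds its last target. There are 200 camera calls.

## Task

Draw the push bar out of its storage sleeve by the shaft, lay it flat on the open bench and let go, then take it up again by its wooden handle. With the bar, never with the gripper itself, nudge the aluminium blank along the fixture's base until it sits flush against both fences in the square corner. Then lay the bar gently flat on the open bench, out in front of the sleeve's mouth and off the fixture, leaving the blank home and the tin, the offcut and the spigot where they stand.

Things in the scene. Friction and masses are not known exactly. Their poses are not given: they have to be found in the camera images.
- fixture: Drilling fixture fixed to the bench: dark steel base 200 (x) x 240 (y) x 10 mm high; aluminium fences 20 mm wide stand 18 mm above the base's top along its +x and +y edges, the other sides are open. Origin: centre of its underside, at bench height; z up. Inner faces of the fences: x = +80 mm, y = +100 mm.
- blank: Loose flat aluminium blank, 70 (its x) x 110 (its y) x 12 mm thick, about 0.25 kg, two dark hole marks on top, lying on the fixture's base up to 16 degrees askew, 2 to 8 cm short of the corner. Origin: centre of its underside, z up. Its +x long edge belongs against the +x fence, its +y short edge against the +y fence; home, its centre is at fixture x = +45, y = +45 mm.
- pushbar: Straight push bar, 180 mm long, about 0.2 kg, along its own x. Origin on its centre line where handle meets shaft, 11 mm above the bench when lying. Wooden handle x = -90 to 0 mm, 24 wide (y) x 22 high; steel shaft x = 0 to 75, 12 x 12; brass nose with flat end x = 75 to 90, 22 x 22. At first the handle is wholly in the sleeve (front end 6 mm inside), shaft and nose stick out.
- bar_handle (a point): Centre of the push bar's wooden handle, on its centre line, 45 mm behind the bar's origin.
- bar_butt (a point): Centre of the rear end of the push bar's handle.
- bar_nose (a point): Centre of the flat front end of the push bar's brass nose.
- fixture_corner (a point): Where the two fences' inner faces meet, on top of the base: fixture x = +80, y = +100, z = +10 mm.
- sleeve: Grey sheet-metal sleeve fixed to the bench, 110 long (x) x 48 wide x 38 mm high, walls 4 mm, no floor; open only at its mouth, the +x end (x = +55 mm). Origin: centre of its footprint at bench height; z up. The bar inside is parallel to its x, with 8 mm free each side and 12 mm above, and comes free after some 90 mm straight out along +x.
- tin: Bystander: closed steel tin, 66 mm in diameter, 90 mm high, origin at the centre of its underside.
- offcut: Bystander: pale wooden offcut 90 x 45 x 30 mm high, origin at the centre of its underside.
- spigot: Bystander: dark steel spigot, a round foot 36 mm across and 20 mm high with a stub 18 mm across up to 45 mm, origin at the centre of its underside.
Not all that is in view belongs to the job. There is more than one size of the pushbar; the one meant has the size given above.

How it is judged:
On the way, in this order (a step that is already met when the one before it is completed fails the run):
1. the push bar is drawn right out of the sleeve's mouth, held by the shaft (x of bar_butt in the frame of sleeve above 0.055 m and x of the grasp point in the frame of pushbar above 0 m and contact force between the fingers and pushbar above 1 N), for 0.05 s.
2. the bar lies flat on the bench out of the sleeve and is let go (height (world z) of pushbar below 0.015 m and angle between pushbar's own x axis and vertical between 1.5 and 1.64 rad and contact force between the fingers and pushbar below 0.1 N and linear speed of pushbar below 0.02 m/s and x of bar_butt in the frame of sleeve above 0.055 m), for 0.2 s.
3. the bar is taken by its handle and lifted (x of the grasp point in the frame of pushbar between -0.095 and 0 m and contact force between the fingers and pushbar above 1 N and height (world z) of pushbar above 0.018 m), for 0.1 s.
4. the blank sits flush against both fences (x of blank in the frame of fixture above 0.043 m and y of blank in the frame of fixture above 0.043 m and z of blank in the frame of fixture below 0.014 m and angle between the x axis of blank and the x axis of fixture, either way round below 0.022 rad), for 0.2 s.
At the end, for the whole second after the job is handed in: The blank lies on the fixture's base, within 2 mm of touching each fence and within 0.022 rad of square, at rest; the push bar lies flat on the bench (axis no higher than 15 mm, level within 0.07 rad), beyond the plane of the sleeve's mouth, let go and at rest (all of step 2 and all of step 4 and linear speed of blank below 0.01 m/s).
It fails at once if the gripper or arm touches the blank (contact force between any of the fingers, the arm and blank above 0.5 N).
It fails at once if the push bar is dropped (linear speed of pushbar above 0.7 m/s and contact force between the fingers and pushbar below 0.05 N).
It fails at once if a bystander is moved more than 30 mm (distance of any of tin, offcut, spigot from where it was at the start of the episode above 0.03 m).
It also fails if it takes over 67 s, if anything falls off the work surface, if the arm or the gripper's body presses on something with over 40 N, if the wrist force passes 120 N, or if a joint passes its speed limit or range.

## Working session

There is one attempt and no reset: what is moved stays moved. The work goes in short steps, Python scripts to look and compute and a tool call to move; the robot and the scene stay as the last step left them, time stands still between calls to the robot, and variables do not carry over. Pictures are saved under pics/ and viewed, at most 10 in all, crops included, and the job is handed in when it is done.

Besides the shell and the picture viewer there is one more tool, called as a command line: name --argument value ..., lists and objects as JSON in quotes. drive_tool: Moves the arm, as the interface text tells. Its arguments: {"type":"object","properties":{"series":{"type":"array","items":{"type":"array"}},"squeeze":{"type":"number"}},"required":["series"]}

```bash
mkdir -p pics; cat > h.py <<'E'
import numpy as np, cv2
from scipy.spatial.transform import Rotation as Ro
from cell import ctrl
def snap(n,f=None):
    s=ctrl.sense(); im,d=ctrl.snapshot(n)
    if f: cv2.imwrite('pics/'+f,im[:,:,::-1])
    return s,im,d
def cam(n,s):
    c=ctrl.calibration(n)
    K=(c['fx'],c['fy'],c['cx'],c['cy'])
    if n!='wrist':
        R=np.array(c['R']).T; return K,R,-R@np.array(c['t'])
    T=np.array(c['tool_from_camera']); Rt=Ro.from_rotvec(s['tool_rot']).as_matrix()
    return K,Rt@T[:3,:3],Rt@T[:3,3]+np.array(s['ee_pos'])
def ray(n,s,uv,z):
    K,R,o=cam(n,s); uv=np.atleast_2d(uv).astype(float)
    d=np.c_[(uv[:,0]-K[2])/K[0],(uv[:,1]-K[3])/K[1],np.ones(len(uv))]@R.T
    return o+d*((z-o[2])/d[:,2])[:,None]
def cloud(n,s,d):
    K,R,o=cam(n,s); v,u=np.mgrid[:d.shape[0],:d.shape[1]]
    P=np.stack([(u-K[2])/K[0]*d,(v-K[3])/K[1]*d,d],-1)@R.T+o
    P[d==0]=np.nan; return P
E
python3 - <<'E'
from h import *
s,a,d=snap('top','top.png'); snap('scene','scene.png')
print(s['ee_pos'],s['tool_rot'],s['t']); K,R,o=cam('top',s);print(K,R,o)
np.save('top.npy',cloud('top',s,d))
E
```

```text
[0.15743496 0.52647747 0.24945451] [-4.55070709e-01 -3.10782217e+00  2.76199505e-03] 0.0
(483.48609282261555, 483.48609282261555, 322.510125775851, 205.23405951664756) [[-0.00187252 -0.99876682  0.04961177]
 [-0.99985149  0.00271988  0.01701785]
 [-0.0171318  -0.04957254 -0.99862359]] [ 0.47580047 -0.02164985  1.50052612]
```

View pics/top.png

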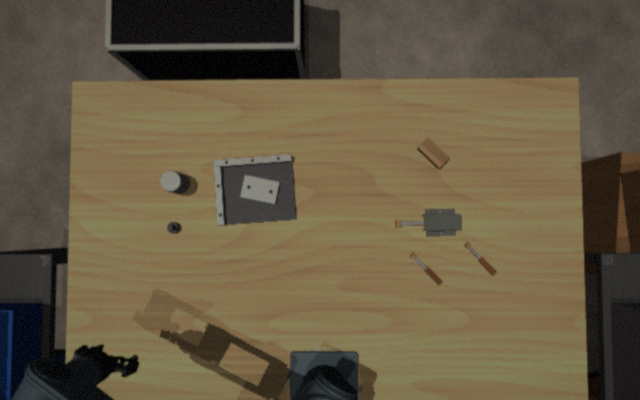

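View pics/scene.png

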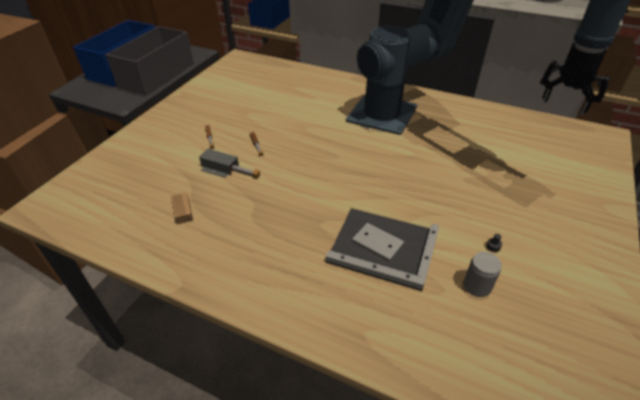

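The top view shows three possible push bars: one in the sleeve (nose at pixel 398,223) and two loose ones at (425,268) and (480,258). The sleeve one fits the description. The fixture corner is at about (217,160) and the blank at (260,190). I'll check the choice in a close crop and measure.

```bash
python3 - <<'E'
from h import *
s,a,d=snap('top'); P=cloud('top',s,d)
c=a[130:300,380:510]; c=cv2.resize(c,None,fx=3,fy=3,interpolation=cv2.INTER_CUBIC)
f=a[145:235,205:305]; f=cv2.resize(f,None,fx=4,fy=4,interpolation=cv2.INTER_CUBIC)
h=max(c.shape[0],f.shape[0]); o=np.zeros((h,c.shape[1]+f.shape[1],3),np.uint8)
o[:c.shape[0],:c.shape[1]]=c; o[:f.shape[0],c.shape[1]:]=f
cv2.imwrite('pics/crop.png',np.clip(o[:,:,::-1]*1.6,0,255).astype(np.uint8))
def rect(m,z,name):
    n,l,st,_=cv2.connectedComponentsWithStats(m.astype(np.uint8)); 
    for k in range(1,n):
        if st[k,4]<25: continue
        v,u=np.where(l==k); W=ray('top',s,np.c_[u,v],z)[:,:2]
        r=cv2.minAreaRect((W*1000).astype(np.float32)); print(name,st[k],np.round(r[0]),np.round(r[1]),round(r[2],1))
Z=P[:,:,2]; 
reg=np.zeros(Z.shape,bool); reg[130:300,150:510]=1
rect(reg&(Z>.03)&(Z<.05),.038,'h38')
rect(reg&(Z>.022)&(Z<.034),.028,'h28')
rect(reg&(Z>.06),.09,'tall')
hsv=cv2.cvtColor(a,cv2.COLOR_RGB2HSV)
sub=np.zeros(Z.shape,bool); sub[163:220,222:294]=1
print(np.nanmedian(Z[240:250,220:300]),np.nanmedian(Z[205:215,230:290]),np.nanmedian(Z[185:195,250:270]))
rect(sub&(hsv[:,:,2]>100),.022,'blank')
rect(reg&(hsv[:,:,1]<110)&(hsv[:,:,2]<90),.01,'dark')
E
```

```text
h38 [421 143   9  11  28] [ 720. -314.] [29. 23.] 37.8
h38 [174 174  13  20  42] [611. 432.] [27. 63.] 67.7
h38 [424 214  38  17 572] [ 496. -358.] [ 48. 110.] 2.3
h38 [167 225   7   6  34] [482. 467.] [18. 15.] 89.9
h28 [418 138  31  30 420] [ 709. -334.] [89. 46.] 44.2
h28 [214 155  78  70 833] [599. 213.] [199. 240.] 4.2
h28 [243 177  33  26 243] [598. 198.] [83. 88.] 11.5
tall [160 171  25  22 425] [617. 446.] [71. 62.] 89.8
-0.0008471292243815709 0.008835485960690947 0.020876465646871734
blank [222 163  33   3  58] [677. 264.] [99.  6.] 89.8
blank [240 175  39  29 777] [600. 198.] [109.  69.] 78.1
dark [ 220  156   77   69 3440] [598. 203.] [195. 229.] 4.4
dark [170 172  22  23 235] [617. 442.] [54. 66.] 70.4
dark [423 209  38  27 868] [ 497. -362.] [113.  80.] 89.9
dark [167 222  14  11 119] [484. 465.] [41. 31.] 89.9
```

View pics/crop.png

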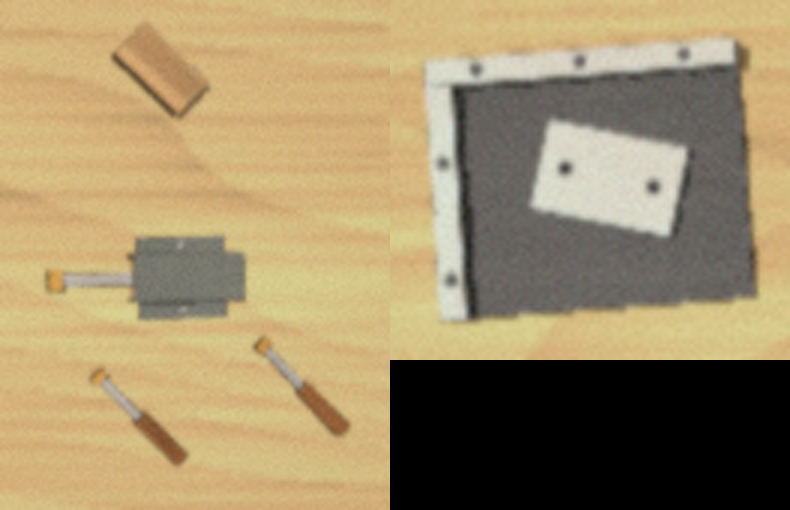

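The crop confirms it: the bar in the sleeve is the full-size one, and the two loose bars are smaller. I'll move there now. Plan: tool y at 2.3° and tool x along the sleeve's +x.

drive_tool --series '[[[-0.9,-1,0],[0,0,0.394],1],[[-0.9,-1,0],[0,0,0.394],1],[[-0.9,-1,0],[0,0,0.394],1],[[-0.9,-1,0],[0,0,0.394],1],[[-0.9,-1,0],[0,0,0.394],1],[[-0.9,-1,0],[0,0,0.394],0.6],[[-0.9,-1,0],[0,0,0.394],0.6]]'

```text
t: 1.02
ee_pos: [0.2729, 0.2832, 0.2503]
tool_rot: [-2.181, -2.261, 0.0]
force: [-0.3, -0.4, -0.5]
width: 0.612
grip_force: 0.0
```

```bash
cat >> h.py <<'E'
def go(x,y,z,yaw):  # yaw: heading (deg) of tool x; tool z down
    s=ctrl.sense(); R=Ro.from_rotvec(s['tool_rot']); c,q=np.cos(np.radians(yaw)),np.sin(np.radians(yaw))
    T=Ro.from_matrix(np.array([[c,q,0],[q,-c,0],[0,0,-1]]))
    d=R.inv().apply(np.array([x,y,z])-s['ee_pos'])/.2; r=(R.inv()*T).as_rotvec()/np.pi
    X=R.as_matrix()[:,0]
    print('t',round(s['t'],2),'ee',np.round(s['ee_pos'],4),'yaw',np.degrees(np.arctan2(X[1],X[0])).round(2),'shift',d.round(3),'turn',r.round(4),'w',round(s['width'],3),'grip',s['grip_force'],'F',np.round(s['force'],1))
E
python3 -c "
from h import *
go(.494,-.26,.2,92.3)"
```

```text
t 1.02 ee [0.2729 0.2832 0.2503] yaw 92.07 shift [-2.754  1.006  0.251] turn [-0.     -0.     -0.0013] w 0.612 grip 0.0 F [-0.3 -0.4 -0.5]
```

drive_tool --series '[[[-0.92,0.5,0.1],[0,0,-0.0013],0.6],[[-0.92,0.5,0.1],[0,0,-0.0013],0.6],[[-0.92,0.5,0.1],[0,0,-0.0013],0.6],[[-0.92,0.5,0.1],[0,0,-0.0013],0.6]]'

```text
t: 1.52
ee_pos: [0.3816, 0.1013, 0.23]
tool_rot: [2.173, 2.268, -0.001]
force: [-0.8, 0.7, 0.6]
width: 0.6
grip_force: 0.0
```

drive_tool --series '[[[-0.92,0.3,0.1],[0,0,0],0.6],[[-0.92,0.3,0.1],[0,0,0],0.6],[[-0.92,0.3,0.1],[0,0,0],0.6],[[-0.92,0.3,0.1],[0,0,0],0.6]]'

```text
t: 2.02
ee_pos: [0.4497, -0.0806, 0.2096]
tool_rot: [2.175, 2.267, -0.001]
force: [-0.1, 0.6, -0.1]
width: 0.601
grip_force: 0.0
```

drive_tool --series '[[[-0.91,0.2,0.05],[0,0,0],0.6],[[-0.91,0.2,0.05],[0,0,0],0.6],[[-0.91,0.2,0.05],[0,0,0],0.6],[[-0.91,0.2,0.05],[0,0,0],0.6],[[-0.91,0.2,0.05],[0,0,0],0.6]]'

```text
t: 2.65
ee_pos: [0.4968, -0.2555, 0.1998]
tool_rot: [-2.168, -2.271, -0.001]
force: [-0.2, 0.8, -0.8]
width: 0.597
grip_force: 0.0
```

```bash
python3 - <<'E'
from h import *
go(.492,-.263,.1,92.3)
s,a,d=snap('wrist','w1.png'); P=cloud('wrist',s,d)
hsv=cv2.cvtColor(a,cv2.COLOR_RGB2HSV)
T=np.array(ctrl.calibration('wrist')['tool_from_camera']);print(T.round(3))
reg=(abs(P[:,:,0]-.492)<.03)&(P[:,:,1]>-.30)&(P[:,:,1]<-.19)
for lo,hi in((.008,.0195),(.0195,.03)):
    m=reg&(P[:,:,2]>lo)&(P[:,:,2]<hi); q=P[m]; print(m.sum(),q.mean(0),q.min(0),q.max(0))
    if m.sum()>30: print(cv2.minAreaRect((q[:,:2]*1000).astype(np.float32)))
E
```

```text
t 2.65 ee [ 0.4968 -0.2555  0.1998] yaw 92.65 shift [-0.037 -0.025  0.499] turn [-0.0004 -0.0006  0.002 ] w 0.597 grip 0.0 F [-0.2  0.8 -0.8]
[[-0.001 -0.963 -0.271  0.068]
 [ 1.    -0.001  0.001  0.001]
 [-0.001 -0.271  0.963 -0.123]
 [ 0.     0.     0.     1.   ]]
710 [ 0.49508165 -0.265161    0.01653391] [ 0.48377137 -0.29985862  0.00847761] [ 0.50496263 -0.22154504  0.01925132]
((495.63909912109375, -260.7588806152344), (21.167280197143555, 78.05024719238281), 1.8969131708145142)
346 [ 0.49410183 -0.22922278  0.02174772] [ 0.48321664 -0.23692282  0.01970172] [ 0.50523465 -0.22184103  0.0240036 ]
((494.1369323730469, -229.03012084960938), (21.724140167236328, 14.927406311035156), 2.813671827316284)
```

View pics/w1.png

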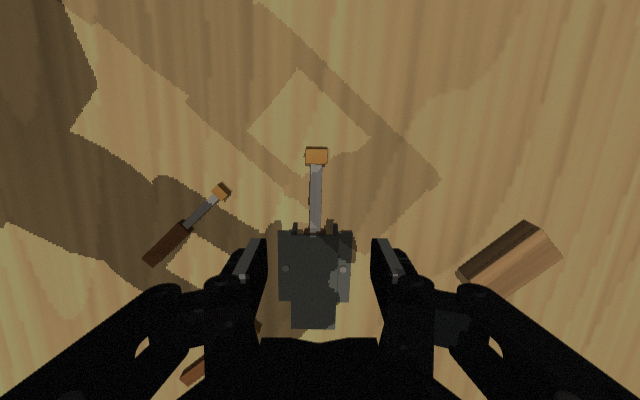

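The wrist picture shows the nose at (316,156), the shaft around (316,200) and the mouth at about (316,232). I'll go down onto the shaft.

drive_tool --series '[[[-0.055,-0.008,0.6],[0,0,0.003],0.6],[[-0.055,-0.008,0.6],[0,0,0.003],0.6],[[-0.055,-0.008,0.75],[0,0,0.003],0.6],[[-0.055,-0.008,0.88],[0,0,0.003],0.6],[[-0.055,-0.008,0.88],[0,0,0.003],0.6]]'

```text
t: 3.32
ee_pos: [0.4949, -0.2651, 0.023]
tool_rot: [-2.175, -2.261, 0.0]
force: [-0.7, -0.2, 0.6]
width: 0.598
grip_force: 0.0
```

drive_tool --series '[[[0,0,0],[0,0,0],0],[[0,0,0],[0,0,0],0],[[0,0,0],[0,0,0],0],[[0,0,0],[0,0,0],0],[[0,0,0],[0,0,0],0],[[0,0,0],[0,0,0],0]]' --squeeze 50

```text
t: 4.08
ee_pos: [0.497, -0.2683, 0.0261]
tool_rot: [2.178, 2.26, 0.001]
force: [-1.4, 1.8, 6.9]
width: 0.123
grip_force: 50.4
```

drive_tool --series '[[[0,0,-0.01],[0,0,0],0],[[0.1,0,-0.01],[0,0,0],0],[[0.25,0,-0.01],[0,0,0],0],[[0.4,0,-0.01],[0,0,0],0],[[0.55,0,-0.01],[0,0,0],0],[[0.7,0,-0.01],[0,0,0],0],[[0.8,0,-0.01],[0,0,0],0],[[0.8,0,-0.01],[0,0,0],0]]'

```text
t: 5.08
ee_pos: [0.4897, -0.1062, 0.0263]
tool_rot: [-2.177, -2.264, 0.0]
force: [0.1, 0.2, -1.9]
width: 0.122
grip_force: 49.5
```

```bash
cat >> h.py <<'E'
def bar(s,P,box):
    x0,x1,y0,y1=box
    m=(P[:,:,0]>x0)&(P[:,:,0]<x1)&(P[:,:,1]>y0)&(P[:,:,1]<y1)&(P[:,:,2]>.01)&(P[:,:,2]<.03)
    q=P[m]; print(len(q),'z',np.percentile(q[:,2],[5,50,95]).round(4),cv2.minAreaRect((q[:,:2]*1000).astype(np.float32)))
E
python3 - <<'E'
from h import *
go(.494,-.12,.023,92.3)
s,a,d=snap('wrist','w2.png'); P=cloud('wrist',s,d)
bar(s,P,(.46,.53,-.29,-.02))
E
```

```text
t 5.08 ee [ 0.4897 -0.1062  0.0263] yaw 92.25 shift [-0.07   0.019  0.016] turn [-0.0003 -0.0002 -0.0003] w 0.122 grip 49.45026934146881 F [ 0.1  0.2 -1.9]
6438 z [0.0152 0.0175 0.0254] ((490.5966796875, -105.61369323730469), (37.60366439819336, 91.37599182128906), 0.8022558093070984)
```

View pics/w2.png

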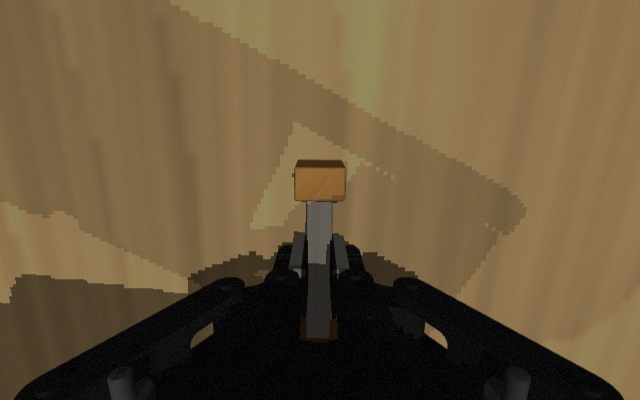

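The nose is at (320,182) and the bar is held by the shaft with the sleeve behind it. I'll lower it and let go.

drive_tool --series '[[[0,0,0.005],[0,0,0],0],[[0,0,0.01],[0,0,0],0],[[0,0,0.012],[0,0,0],0],[[0,0,0.012],[0,0,0],0]]'

```text
t: 5.62
ee_pos: [0.4906, -0.1081, 0.026]
tool_rot: [2.182, 2.26, 0.002]
force: [-5.5, 7.7, 23.0]
width: 0.123
grip_force: 52.5
```

drive_tool --series '[[[0,0,0],[0,0,0],0.2],[[0,0,0],[0,0,0],0.4],[[0,0,0],[0,0,0],0.6],[[0,0,0],[0,0,0],0.6],[[0,0,0],[0,0,0],0.6],[[0,0,-0.3],[0,0,0],0.6],[[0,0,-0.6],[0,0,0],0.6],[[0,0,-0.6],[0,0,0],0.6]]'

```text
t: 6.62
ee_pos: [0.4935, -0.1094, 0.1488]
tool_rot: [2.173, 2.255, 0.005]
force: [-0.6, -0.7, 0.0]
width: 0.596
grip_force: 0.0
```

```bash
python3 - <<'E'
from h import *
go(.494,-.2,.022,92.3)
s,a,d=snap('wrist'); P=cloud('wrist',s,d)
bar(s,P,(.46,.53,-.28,-.02))
s,a,d=snap('top'); P=cloud('top',s,d)
bar(s,P,(.46,.53,-.29,-.02))
bar(s,P,(.46,.53,-.29,-.15))
E
```

```text
t 6.62 ee [ 0.4935 -0.1094  0.1488] yaw 92.13 shift [-0.45  -0.02   0.636] turn [ 0.0029  0.0015 -0.001 ] w 0.596 grip 0.0 F [-0.6 -0.7  0. ]
3986 z [0.0159 0.0212 0.0226] ((492.62542724609375, -151.56375122070312), (23.68796730041504, 179.60308837890625), 1.8983172178268433)Traceback (most recent call last):
  File "<stdin>", line 6, in <module>
  File "h.py", line 32, in bar
    q=P[m]; print(len(q),'z',np.percentile(q[:,2],[5,50,95]).round(4),cv2.minAreaRect((q[:,:2]*1000).astype(np.float32)))
                             ~~~~~~~~~~~~~^^^^^^^^^^^^^^^^^^
    return _quantile_unchecked(
        a, q, axis, out, overwrite_input, method, keepdims, weights)
    return _ureduce(a,
                    func=_quantile_ureduce_func,
    ...<5 lines>...
                    overwrite_input=overwrite_input,
                    method=method)
    r = func(a, **kwargs)
    result = _quantile(arr,
                       quantiles=q,
    ...<2 lines>...
                       out=out,
                       weights=wgt)
    slices_having_nans = np.isnan(arr[-1, ...])
                                  ~~~^^^^^^^^^
IndexError: index -1 is out of bounds for axis 0 with size 0
```

drive_tool --series '[[[-0.3,-0.01,0],[0,0,0.001],0.7],[[-0.45,-0.01,0.2],[0,0,0.001],0.7],[[-0.45,-0.01,0.5],[0,0,0.001],0.7],[[-0.45,-0.01,0.62],[0,0,0.001],0.7],[[-0.45,-0.01,0.62],[0,0,0.001],0.7]]'

```text
t: 7.35
ee_pos: [0.4894, -0.1969, 0.0165]
tool_rot: [-2.18, -2.253, 0.002]
force: [-0.5, 0.8, 0.3]
width: 0.696
grip_force: 0.0
```

drive_tool --series '[[[0,0,0],[0,0,0],0],[[0,0,0],[0,0,0],0],[[0,0,0],[0,0,0],0],[[0,0,0],[0,0,0],0],[[0,0,0],[0,0,0],0],[[0,0,0],[0,0,0],0]]' --squeeze 90

```text
t: 8.1
ee_pos: [0.4916, -0.198, 0.0199]
tool_rot: [-2.184, -2.259, -0.0]
force: [0.5, 0.4, -0.1]
width: 0.256
grip_force: 89.5
```

drive_tool --series '[[[0,0,-0.1],[0,0,0],0],[[0,0,-0.2],[0,0,0],0],[[0,0,-0.4],[0,0,0],0],[[0,0,-0.4],[0,0,0],0]]'

```text
t: 8.6
ee_pos: [0.4934, -0.1993, 0.1027]
tool_rot: [2.179, 2.254, 0.001]
force: [-0.6, 0.0, -2.2]
width: 0.257
grip_force: 89.7
```

```bash
python3 - <<'E'
from h import *
go(.43,.1,.12,4.3)
s,a,d=snap('wrist','w3.png'); P=cloud('wrist',s,d)
m=(abs(P[:,:,0]-.492)<.03)&(P[:,:,1]>-.2)&(P[:,:,1]<.05)&(P[:,:,2]>.05)
q=P[m]; hsv=cv2.cvtColor(a,cv2.COLOR_RGB2HSV)[m]
n=q[(hsv[:,1]>120)&(q[:,1]>-.09)]; 
print(n.mean(0),n.max(0),cv2.minAreaRect((n[:,:2]*1000).astype(np.float32)))
R=Ro.from_rotvec(s['tool_rot'])
t=R.inv().apply(n-s['ee_pos']); print('tool frame nose top mean',t.mean(0),t.min(0),t.max(0))
E
```

```text
t 8.6 ee [ 0.4934 -0.1993  0.1027] yaw 91.95 shift [ 1.506 -0.266 -0.094] turn [ 2.200e-03 -2.000e-04  4.869e-01] w 0.257 grip 89.66130495071411 F [-0.6  0.  -2.2]<stdin>:7: RuntimeWarning: Mean of empty slice.
  ret = um.true_divide(
Traceback (most recent call last):
ValueError: zero-size array to reduction operation maximum which has no identity
```

View pics/w3.png

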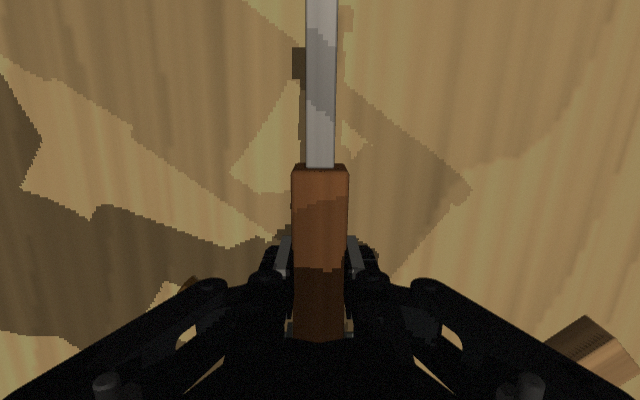

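The bar is held by the handle (wood at 320,250, shaft straight ahead). It sits square and its heading nearly suits the +y push, so I'll do that push first.

```bash
cat >> h.py <<'E'
FC=np.array([.599,.213]); FA=4.3
def fx(x,y):
    c,q=np.cos(np.radians(FA)),np.sin(np.radians(FA)); return FC+np.array([[c,-q],[q,c]])@np.array([x,y])
E
python3 -c "
from h import *
p=fx(.002,-.226);print(p);go(p[0],p[1],.08,94.3)"
```

```text
[ 0.61793956 -0.01221388]
t 8.65 ee [ 0.4923 -0.1986  0.101 ] yaw 91.94 shift [0.91  0.659 0.105] turn [ 0.0007  0.0006 -0.0131] w 0.259 grip 89.65981364250183 F [-0.3  1.4 -2.7]
```

drive_tool --series '[[[0.3,0.2,0.05],[0,0,-0.013],0],[[0.5,0.4,0.1],[0,0,-0.013],0],[[0.75,0.55,0.1],[0,0,-0.013],0],[[0.91,0.66,0.1],[0,0,-0.013],0],[[0.91,0.66,0.1],[0,0,-0.013],0],[[0.91,0.66,0.1],[0,0,-0.013],0]]'

```text
t: 9.4
ee_pos: [0.6161, -0.0118, 0.0783]
tool_rot: [-2.135, -2.302, 0.003]
force: [-0.5, -0.1, -2.6]
width: 0.263
grip_force: 89.6
```

```bash
cat >> h.py <<'E'
def look(f=None):
    s,a,d=snap('top'); 
    hsv=cv2.cvtColor(a,cv2.COLOR_RGB2HSV); u0,v0=205,145; r=np.s_[v0:240,u0:310]
    if f:
        c=cv2.resize(a[140:240,200:350],None,fx=5,fy=5,interpolation=cv2.INTER_CUBIC); cv2.imwrite('pics/'+f,np.clip(c[:,:,::-1]*1.5,0,255).astype(np.uint8))
    m=(hsv[:,:,2]>100)&(hsv[:,:,1]<60); mm=np.zeros_like(m); mm[r]=m[r]
    P=cloud('top',s,d); mm&=(P[:,:,2]<.0245)
    mm=cv2.morphologyEx(mm.astype(np.uint8),cv2.MORPH_CLOSE,np.ones((3,3)))
    n,l,st,_=cv2.connectedComponentsWithStats(mm)
    for k in range(1,n):
        if st[k,4]>200:
            v,u=np.where(l==k); W=ray('top',s,np.c_[u,v],.022)[:,:2]
            q=np.radians(FA); F=(W-FC)@np.array([[np.cos(q),-np.sin(q)],[np.sin(q),np.cos(q)]])
            rr=cv2.minAreaRect((F*1000).astype(np.float32)); print('blank in fixture',st[k,4],np.round(rr[0],1),np.round(rr[1],1),round(rr[2],1))
    return s,a,P
E
python3 - <<'E'
from h import *
p=fx(.002,-.226);go(p[0],p[1],.035,94.3)
s,a,P=look('p1.png')
E
```

```text
t 9.4 ee [ 0.6161 -0.0118  0.0783] yaw 94.31 shift [-0.003  0.01   0.216] turn [-0.001  -0.0001  0.0001] w 0.263 grip 89.59330916404724 F [-0.5 -0.1 -2.6]
blank in fixture 830 [  0.5 -15. ] [110.2  71.9] 74.2
```

View pics/p1.png

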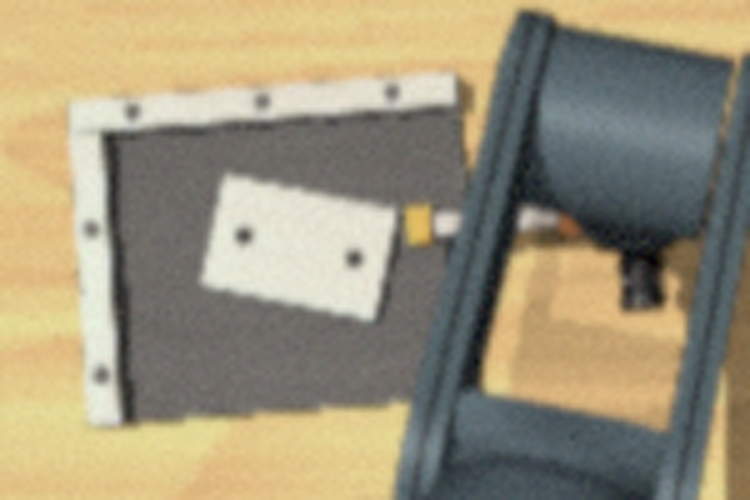

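The nose (418,225 in the crop) faces the blank's near short edge, toward its +x side. I'll lower and push +y.

drive_tool --series '[[[0,0.01,0.1],[0,0,0],0],[[0,0.01,0.215],[0,0,0],0],[[0,0.01,0.215],[0,0,0],0],[[0.04,0.01,0.215],[0,0,0],0],[[0.08,0.01,0.215],[0,0,0],0],[[0.12,0.01,0.215],[0,0,0],0],[[0.16,0.01,0.215],[0,0,0],0],[[0.2,0.01,0.215],[0,0,0],0]]'

```text
t: 10.45
ee_pos: [0.6165, 0.029, 0.0372]
tool_rot: [2.136, 2.303, 0.0]
force: [0.9, -1.2, -1.2]
width: 0.264
grip_force: 89.5
```

```bash
python3 - <<'E'
from h import *
p=fx(.002,-.15);go(p[0],p[1],.035,94.3)
s,a,P=look()
E
```

```text
t 10.45 ee [0.6165 0.029  0.0372] yaw 94.29 shift [ 0.174 -0.008  0.011] turn [ 0.0002  0.     -0.    ] w 0.264 grip 89.49259042739868 F [ 0.9 -1.2 -1.2]
blank in fixture 825 [-5.3 11.5] [109.9  72. ] 81.7
```

drive_tool --series '[[[0.03,0,0.01],[0,0,0],0],[[0.06,0,0.01],[0,0,0],0],[[0.09,0,0.01],[0,0,0],0],[[0.12,0,0.01],[0,0,0],0],[[0.15,0,0.01],[0,0,0],0],[[0.18,0,0.01],[0,0,0],0],[[0.2,0,0.01],[0,0,0],0],[[0.2,0,0.01],[0,0,0],0]]'

```text
t: 11.5
ee_pos: [0.6134, 0.0665, 0.0351]
tool_rot: [2.134, 2.303, -0.004]
force: [-1.2, -8.1, -1.1]
width: 0.259
grip_force: 89.6
```

```bash
python3 - <<'E'
from h import *
p=fx(.002,-.15);go(p[0],p[1],.035,94.3)
s,a,P=look()
E
```

```text
t 11.5 ee [0.6134 0.0665 0.0351] yaw 94.36 shift [-0.014 -0.007  0.   ] turn [-0.0002  0.001   0.0003] w 0.259 grip 89.5609974861145 F [-1.2 -8.1 -1.1]
blank in fixture 1007 [23.  56.8] [132.8 146. ] 86.2
```

drive_tool --series '[[[0.015,0,0],[0,0,0],0],[[0.025,0,0],[0,0,0],0],[[0.025,0,0],[0,0,0],0],[[0.025,0,0],[0,0,0],0]]'

```text
t: 12.05
ee_pos: [0.6137, 0.0669, 0.0355]
tool_rot: [2.131, 2.3, -0.01]
force: [-2.0, -24.5, -0.7]
width: 0.26
grip_force: 89.8
```

drive_tool --series '[[[-0.1,0,0],[0,0,0],0],[[-0.2,0,-0.1],[0,0,0],0],[[-0.5,0,-0.25],[0,0,0],0],[[-0.5,0,-0.25],[0,0,0],0]]'

```text
t: 12.55
ee_pos: [0.6229, -0.0303, 0.0876]
tool_rot: [2.138, 2.295, 0.004]
force: [-1.0, -0.2, -1.8]
width: 0.266
grip_force: 89.6
```

```bash
python3 - <<'E'
from h import *
s,a,P=look('p2.png')
p=fx(-.20,.04);go(p[0],p[1],.08,4.3); print(p)
E
```

```text
blank in fixture 1026 [22.  56.2] [160.1 131.4] 0.0
t 12.6 ee [ 0.6218 -0.0289  0.0865] yaw 94.09 shift [ 1.411 -1.028  0.028] turn [ 0.001  -0.0006  0.4988] w 0.262 grip 89.57578182220459 F [ 0.3 -0.2 -2.4]
[0.39656382 0.23789166]
```

View pics/p2.png

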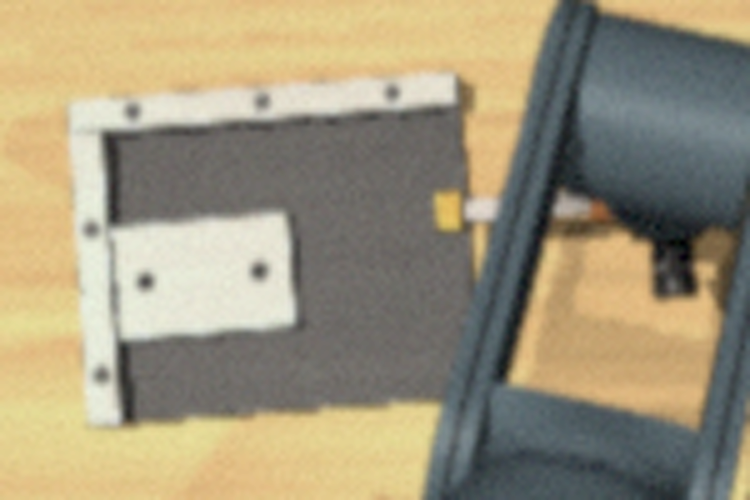

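The blank is flush with the y fence (its +y edge at column ~118 in the crop). Next is the +x push, so I'll swing the bar round.

drive_tool --series '[[[0.1,-0.3,-0.05],[0,0,0.499],0],[[0.2,-0.6,-0.05],[0,0,0.499],0],[[0.3,-0.9,-0.05],[0,0,0.499],0],[[0.5,-1,-0.05],[0,0,0.499],0],[[0.7,-1,-0.05],[0,0,0.499],0],[[0.9,-1,-0.05],[0,0,0.499],0],[[1,-1,-0.05],[0,0,0.499],0],[[1,-1,-0.05],[0,0,0.499],0]]'

```text
t: 13.6
ee_pos: [0.4044, 0.1605, 0.0943]
tool_rot: [-3.131, -0.248, 0.003]
force: [-0.4, -0.4, -1.8]
width: 0.257
grip_force: 89.4
```

```bash
python3 - <<'E'
from h import *
p=fx(-.198,.048);go(p[0],p[1],.08,4.3)
E
```

```text
t 13.6 ee [0.4044 0.1605 0.0943] yaw 9.05 shift [ 0.035 -0.427  0.072] turn [-0.0004  0.0006  0.0264] w 0.257 grip 89.42464113235474 F [-0.4 -0.4 -1.8]
```

drive_tool --series '[[[0.035,-0.2,0.05],[0,0,0.026],0],[[0.035,-0.43,0.07],[0,0,0.026],0],[[0.035,-0.43,0.07],[0,0,0.026],0],[[0.035,-0.43,0.07],[0,0,0.026],0]]'

```text
t: 14.1
ee_pos: [0.3982, 0.2443, 0.0804]
tool_rot: [3.139, 0.127, -0.003]
force: [-1.0, 0.3, -2.0]
width: 0.263
grip_force: 89.7
```

```bash
python3 - <<'E'
from h import *
p=fx(-.198,.048);go(p[0],p[1],.035,4.3)
E
```

```text
t 14.1 ee [0.3982 0.2443 0.0804] yaw 4.64 shift [ 0.    -0.009  0.227] turn [0.0001 0.0005 0.0019] w 0.263 grip 89.68214750289917 F [-1.   0.3 -2. ]
```

drive_tool --series '[[[0,-0.009,0.12],[0,0,0.002],0],[[0,-0.009,0.225],[0,0,0.002],0],[[0,-0.009,0.225],[0,0,0.002],0],[[0.05,-0.009,0.225],[0,0,0.002],0],[[0.1,-0.009,0.225],[0,0,0.002],0],[[0.14,-0.009,0.225],[0,0,0.002],0],[[0.18,-0.009,0.225],[0,0,0.002],0],[[0.22,-0.009,0.225],[0,0,0.002],0]]'

```text
t: 15.1
ee_pos: [0.4435, 0.2493, 0.036]
tool_rot: [3.139, 0.114, -0.0]
force: [-1.7, -1.0, -0.8]
width: 0.261
grip_force: 89.8
```

```bash
python3 - <<'E'
from h import *
s,a,P=look('p3.png')
p=fx(-.126,.048);go(p[0],p[1],.035,4.3)
E
```

```text
blank in fixture 1013 [32.9 55.7] [130.7 135.8] 88.6
t 15.15 ee [0.4449 0.2495 0.0361] yaw 4.16 shift [ 0.125 -0.001  0.006] turn [-0.0001 -0.0005 -0.0008] w 0.258 grip 89.69846606254578 F [ 0.4  0.5 -2.4]
```

View pics/p3.png

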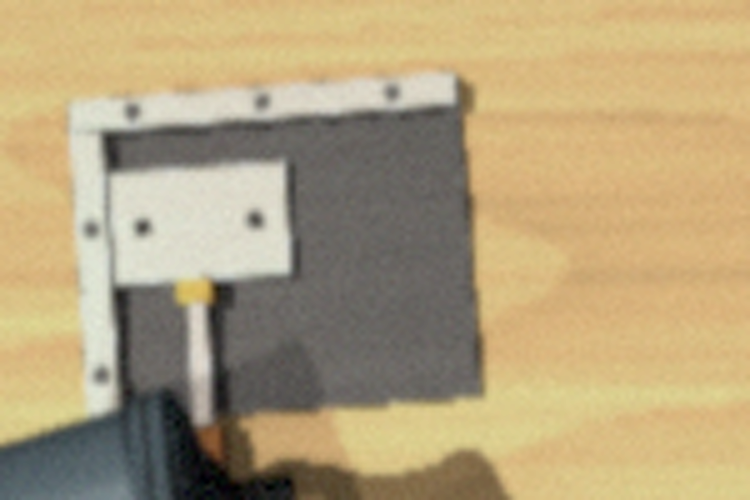

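The nose (195,290) pushes the blank squarely along the y fence, with about 25 mm left to go. I'll carry on.

drive_tool --series '[[[0.03,0,0],[0,0,0],0],[[0.06,0,0],[0,0,0],0],[[0.09,0,0],[0,0,0],0],[[0.11,0,0],[0,0,0],0],[[0.13,0,0],[0,0,0],0],[[0.15,0,0],[0,0,0],0],[[0.15,0,0],[0,0,0],0]]'

```text
t: 16.02
ee_pos: [0.4695, 0.2508, 0.0348]
tool_rot: [3.138, 0.114, -0.012]
force: [-8.4, -1.3, -0.1]
width: 0.261
grip_force: 89.9
```

```bash
python3 - <<'E'
from h import *
s,a,P=look('p4.png')
p=fx(-.126,.048);go(p[0],p[1],.035,4.3)
E
```

```text
blank in fixture 1076 [30.2 50.7] [141.7 141.9] 89.0
t 16.07 ee [0.4695 0.2508 0.0348] yaw 4.17 shift [ 0.002 -0.003 -0.001] turn [ 0.0004  0.0024 -0.0007] w 0.258 grip 89.86824631690979 F [-8.2 -1.  -0.7]
```

View pics/p4.png

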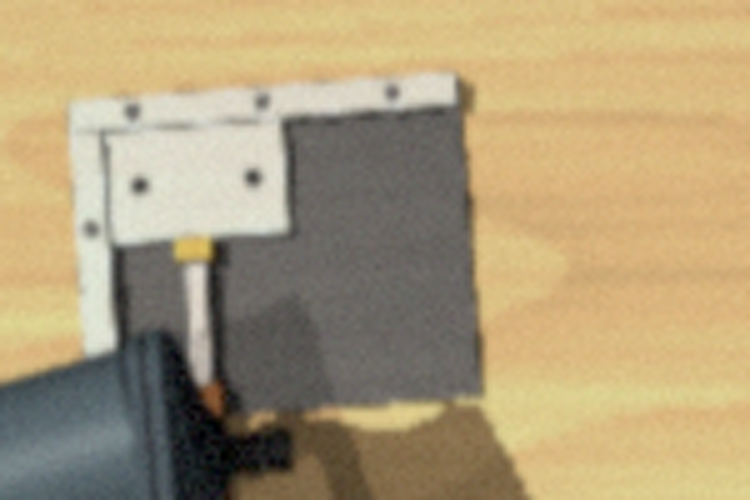

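drive_tool --series '[[[0.015,0,0],[0,0,0],0],[[0.025,0,0],[0,0,0],0],[[0.025,0,0],[0,0,0],0],[[0.025,0,0],[0,0,0],0]]'

```text
t: 16.58
ee_pos: [0.4696, 0.2506, 0.0339]
tool_rot: [3.136, 0.115, -0.026]
force: [-20.0, -2.7, 5.3]
width: 0.261
grip_force: 90.7
```

drive_tool --series '[[[-0.05,0,0],[0,0,0],0],[[-0.2,0,-0.1],[0,0,0],0],[[-0.4,0.3,-0.25],[0,0,0],0],[[-0.4,0.6,-0.25],[0,0,0],0],[[-0.4,0.6,-0.25],[0,0,0],0]]'

```text
t: 17.2
ee_pos: [0.4077, 0.1237, 0.087]
tool_rot: [3.139, 0.109, 0.005]
force: [-0.4, 0.6, -2.3]
width: 0.26
grip_force: 89.8
```

```bash
python3 - <<'E'
from h import *
go(.4,0,.08,4.3)
c=ctrl.calibration('top')
# average gray over 4 frames
A=np.mean([snap('top')[1].astype(float).mean(2) for _ in range(4)],0).astype(np.float32)
R=np.array(c['R']);t=np.array(c['t'])
def px(x,y,z):
    w=fx(x,y); q=R@np.array([w[0],w[1],z])+t; return c['fx']*q[0]/q[2]+c['cx'],c['fy']*q[1]/q[2]+c['cy']
def prof(f,z,rng):
    p=np.array([px(*f(v),z) for v in rng],np.float32)
    return cv2.remap(A,p[:,:1].copy(),p[:,1:].copy(),cv2.INTER_LINEAR).ravel()
r=np.arange(-15,15,.25)/1000
def edge(f):
    g=np.gradient(cv2.GaussianBlur(prof(f,.022,r)[:,None],(1,9),0).ravel()); g=abs(g); i=g.argmax(); return r[i]*1000
print('-x edge (fix x-10) along y',[(y,edge(lambda v:(.010+v,y/1000))) for y in(0,15,30,45,60,75,90)])
print('-y edge (fix y+10) along x',[(x,edge(lambda v:(x/1000,-.010+v))) for x in(20,30,40,50,60,70)])
print('fence x inner at z28, y<-20',[(y,edge(lambda v:(.080+v,y/1000))) for y in(-30,-50,-70,-90)])
print('fence y inner',[(x,edge(lambda v:(x/1000,.1+v))) for x in(-10,-30,-50,-70)])
E
```

```text
t 17.2 ee [0.4077 0.1237 0.087 ] yaw 3.97 shift [-0.082  0.614  0.035] turn [ 0.0003 -0.001  -0.0019] w 0.26 grip 89.78880643844604 F [-0.4  0.6 -2.3]
-x edge (fix x-10) along y [(0, np.float64(-1.75)), (15, np.float64(0.25)), (30, np.float64(1.0)), (45, np.float64(-1.25)), (60, np.float64(0.25)), (75, np.float64(0.75)), (90, np.float64(-0.25))]
-y edge (fix y+10) along x [(20, np.float64(-0.5)), (30, np.float64(1.5)), (40, np.float64(1.0)), (50, np.float64(0.0)), (60, np.float64(-1.0)), (70, np.float64(1.5))]
fence x inner at z28, y<-20 [(-30, np.float64(1.25)), (-50, np.float64(-1.5)), (-70, np.float64(0.75)), (-90, np.float64(-0.75))]
fence y inner [(-10, np.float64(1.75)), (-30, np.float64(1.25)), (-50, np.float64(2.0)), (-70, np.float64(0.25))]
```

The blank's edges lie within about 0.5 mm of home and parallel to the fences. Next I'll lay the bar on the open bench in front of the sleeve.

drive_tool --series '[[[0.05,0.3,0],[0,0,0],0],[[0.05,0.6,0],[0,0,0],0],[[0.05,0.85,0.1],[0,0,0],0],[[0.05,0.85,0.2],[0,0,0],0],[[0.05,0.85,0.29],[0,0,0],0],[[0.05,0.85,0.3],[0,0,0],0],[[0.05,0.85,0.3],[0,0,0],0]]'

```text
t: 18.27
ee_pos: [0.4297, -0.0417, 0.026]
tool_rot: [-3.139, -0.117, -0.0]
force: [0.5, 0.7, -1.8]
width: 0.257
grip_force: 89.9
```

drive_tool --series '[[[0,0,0.01],[0,0,0],0],[[0,0,0.015],[0,0,0],0],[[0,0,0.02],[0,0,0],0],[[0,0,0.02],[0,0,0],0]]'

```text
t: 18.77
ee_pos: [0.4292, -0.0425, 0.022]
tool_rot: [3.139, 0.114, 0.0]
force: [0.7, 0.3, -1.6]
width: 0.256
grip_force: 89.9
```

drive_tool --series '[[[0,0,0.005],[0,0,0],0],[[0,0,0.01],[0,0,0],0],[[0,0,0.01],[0,0,0],0]]'

```text
t: 19.15
ee_pos: [0.4292, -0.0425, 0.0199]
tool_rot: [3.139, 0.114, 0.0]
force: [-0.1, -0.4, -0.1]
width: 0.255
grip_force: 90.2
```

Touching down: the weight is off the wrist. I'll release, retreat, then check the blank from near.

drive_tool --series '[[[0,0,0],[0,0,0],0.3],[[0,0,0],[0,0,0],0.4],[[0,0,0],[0,0,0],0.6],[[0,0,0],[0,0,0],0.6],[[0,0,0],[0,0,0],0.6],[[0,0,-0.3],[0,0,0],0.6],[[0,0,-0.6],[0,0,0],0.6],[[0,0,-1],[0,0,0],0.6]]'

```text
t: 20.15
ee_pos: [0.4287, -0.0423, 0.2041]
tool_rot: [-3.139, -0.114, 0.001]
force: [1.9, 0.4, -1.7]
width: 0.6
grip_force: 0.0
```

drive_tool --series '[[[0.25,-0.3,-0.2],[0,0,0],0.6],[[0.5,-0.6,-0.2],[0,0,0],0.6],[[0.5,-0.9,-0.2],[0,0,0],0.6],[[0.5,-1,-0.2],[0,0,0],0.6],[[0.5,-1,-0.2],[0,0,0],0.6]]'

```text
t: 20.78
ee_pos: [0.514, 0.1676, 0.2421]
tool_rot: [-3.138, -0.122, 0.001]
force: [-0.1, -0.4, -1.1]
width: 0.604
grip_force: 0.0
```

drive_tool --series '[[[0,-0.2,0],[0,0,0],0.6],[[0,-0.4,0],[0,0,0],0.6],[[0,-0.5,0],[0,0,0],0.6],[[0,-0.5,0],[0,0,0],0.6],[[0,-0.5,0],[0,0,0],0.6]]'

```text
t: 21.4
ee_pos: [0.5073, 0.2628, 0.2423]
tool_rot: [3.139, 0.113, -0.0]
force: [0.4, 0.2, 0.2]
width: 0.6
grip_force: 0.0
```

```bash
python3 - <<'E'
from h import *
go(.5,.25,.25,4.3)
s,a,d=snap('wrist','w5.png'); P=cloud('wrist',s,d); Z=P[:,:,2]
def fix(q):
    t=np.radians(FA); return (q-FC)@np.array([[np.cos(t),-np.sin(t)],[np.sin(t),np.cos(t)]])*1000
F=fix(P[:,:,:2])
for n,lo,hi in(('blank',.0175,.0245),('fence',.0255,.033),('base',.006,.013)):
    m=(Z>lo)&(Z<hi)&(abs(F[:,:,0])<110)&(abs(F[:,:,1])<130)
    m=cv2.morphologyEx(m.astype(np.uint8),cv2.MORPH_OPEN,np.ones((3,3)))>0
    q=F[m]; print(n,m.sum(),np.percentile(q,[.5,99.5],axis=0).round(1).tolist(),np.median(Z[m]).round(4), end=' ')
    if n=='blank':
        print(cv2.minAreaRect(q.astype(np.float32))); B=q
        for ax in(0,1):
            o=B[:,1-ax]; bins=np.arange(o.min()+5,o.max()-5,10); lo_=[(b,np.percentile(B[(o>=b)&(o<b+10),ax],1)) for b in bins]
            p=np.polyfit(*zip(*lo_),1); print('low edge ax',ax,'slope',p[0].round(4),'mean',np.mean([x[1] for x in lo_]).round(2))
    if n=='fence':
        for ax in(0,1):
            o=q[:,1-ax]; k=q[(o>-70)&(o<-20)]; k=k[k[:,ax]>60]
            if len(k): print('fence inner ax',ax,np.percentile(k[:,ax],1).round(2),np.polyfit(k[:,1-ax],k[:,ax],1).round(4))
s,a,d=snap('top'); P=cloud('top',s,d); bar(s,P,(.33,.6,-.09,.0))
for n,u,v,z in(('tall',0,0,.09),): 
    m=(P[:,:,2]>.06)&(P[:,:,1]>.38)&(P[:,:,0]>.5); print(P[m].mean(0))
E
```

```text
t 21.4 ee [0.5073 0.2628 0.2423] yaw 4.13 shift [-0.041  0.061 -0.039] turn [ 0.0003  0.0001 -0.0009] w 0.6 grip 0.0 F [0.4 0.2 0.2]
blank 8246 [[11.3, -11.6], [81.2, 98.1]] 0.0219 ((46.28293228149414, 42.8856201171875), (111.00265502929688, 70.25898742675781), 89.73452758789062)
low edge ax 0 slope 0.0038 mean 11.4
low edge ax 1 slope -0.0068 mean -10.87
fence 4906 [[-96.7, -117.5], [85.3, 118.2]] 0.0278 fence inner ax 0 80.16 [9.00000e-04 8.26065e+01]
fence inner ax 1 98.77 [-5.600000e-03  1.081764e+02]
base 26505 [[-99.0, -120.3], [79.7, 97.5]] 0.0097 359 z [0.0129 0.0199 0.0252] ((475.3083801269531, -37.857582092285156), (179.45364379882812, 23.775772094726562), 3.425790309906006)
[0.61806402 0.44775317 0.08613847]
```

```bash
python3 -c "
from cell import ctrl
print(ctrl.job_done())"
```

```text
the job is handed in; nothing more can be done
None
```

I handed the job in at about 21.5 s. My last camera check put the blank within about 1 mm of both fences and square, the bar flat and let go on open bench in front of the sleeve, and the tin unmoved. I did not re-measure the offcut or spigot, and the judge gave no verdict.

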